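# Lay the frame tracer's calibration block down in its cradle

## Robot

A 6-joint arm with a two-finger parallel gripper is mounted at the origin on the work surface. World frame = base frame: x ahead of the robot, y to its left, z up, the work surface at z = 0. Lengths are in mm, angles in rad, forces in N, time in s.
With the tool pointing down it reaches from about 300 to 950 mm from the base axis. Payload 3.1 kg.
Tool frame: the origin (TCP) lies midway between the tips of the shut fingers; the grasp point (between the pads) lies 19 mm behind it; z points along the fingers, y is the line along which they close (so a half turn about z gives the same grasp; the last joint's range is limited). The gripper opens to 85 mm and grips with 20 to 120 N. Pads are 22 mm wide; open, the fingers measure 114 mm over their backs; the gripper's body (76 mm by 85 mm) begins 54 mm behind the grasp point. The pads swing forward as they close: fully open they stand 13 mm farther back than shut.
Start: joints at [-1.294, 0.308, 1.634, -0, 1.2, -0.07], TCP at [212.405, -587.806, 231.272] pointing down, gripper open.
Joint ranges: [-3.06, 3.06], [-0.79, 1.96], [0.05, 2.63], [-1.19, 4.34], [0.05, 2.64], [-2.94, 2.94]. Speed limits (rad/s): [2.79, 2.79, 3.14, 3.14, 3.14, 3.14].

## Interface

Orientations are given as a 3x3 rotation matrix whose columns are the frame's x, y, z axes.
In Python, from bench import ctrl, eyes gives the robot as it stands.
- The arm moves only by the tool move_arm, never from a script. Its argument "motion" is a list that holds one entry, the list of rows, each a list of 4 numbers: the shift along the tool's x, y, z in mm, then the turn about the tool's z in rad. A call has 1 to 5 rows; each row shifts and turns the commanded pose from where the row before left it, along the tool's axes as they then stand; what a row does not reach is not made up. A row lasts 1/12 s, in which the tool goes at most 41.7 mm and 7.16 degrees, less where a joint would pass 70% of its speed; a pose out of reach is approached as far as the arm can. A call is refused whole if a number of a shift passes 41.7 or a number of a turn 0.125, either way. A call with a gripper value outside its range is refused whole. "fingers" is the finger opening in mm, from 0 to 85.4, set as the call begins (left out, the last holds). The fingers move at their own pace and stop on an object; the grip force is fixed at half the most. Time passes only in rows, so rows that do not move let the fingers close. It gives the time, the measured TCP pose, the force, the opening and the grip force at its end, in the units of the state.
- ctrl.get_obs(): the state, without advancing time (a new reading comes with each control period).
- eyes.snapshot(name): name is "scene" or "side" or "wrist"; returns a dict with "image" (480x640x3 uint8, red, green, blue), "range_z" (480x640 float32, mm along the optical axis (not along the pixel's ray), 0 where there is no reading), "vfov" (degrees; the focal length in pixels is half the picture's height over the tangent of half this angle, whatever the lens; pixels are square), "cx", "cy" (the principal point, pixels), "R" (3x3) and "t" (3): a world point X has camera coordinates R X + t; the wrist camera has in their place "T_tool_cam" (4x4, takes a point from camera to tool coordinates, whose origin is the TCP and whose axes are the flange's). Camera axes: x right, y down, z forward; pixel columns grow to the right and rows downward; lengths in mm; the calibration is good to about 2 mm. A picture is of the moment at which its call begins: read the wrist's pose just before it.
- ctrl.sign_off(): hands the job in; it is judged then, once.
Trained networks look in a picture, given as the dict that the camera call returned (one of the last four; its "shot" number tells which), for a name from the list of things; names that differ only in an ending like _2 or _b are one class to them, and where a whole thing is asked for, a point or a joint stands for the part that bears it (a point fixed in the world has none). Each returns a list of dicts, best first, with "conf" (0 to 1); they miss things now and then, are a little off and sometimes report something else, mostly with a low value. They report only what shows in the picture. A call takes as long as a camera call.
- eyes.cut_out(picture, thing): "region" (480x640 bool, what is visible of it) and "uv" ([column, row] in pixels, amid what is visible of it).
- eyes.spot_point(picture, thing): "uv" ([column, row] in pixels: a listed point, or the origin of a listed thing).
The state is a dict: "clock": time; "joints": joint angles; "joint_vel": joint speeds; "joint_torque": joint torques, N m; "tcp_pos": TCP position; "eef_rot": TCP orientation; "ft_force": force on the tool from outside, world axes, zero at the start; "moment": the same for the moment, N m; "grip_width": finger opening in mm; "grasp_force": force on a finger pad.
Only numpy, scipy, OpenCV 4.12 (cv2) and the standard library are available. Lean on these libraries where they do the work, as an engineer would, in place of code of your own. Each camera call takes 0.05 s, during which the arm holds its last target. There are 200 camera calls.

## Task

Slide the standing aluminium calibration block along the cradle's low ledge, pushing it low so that it stays upright, until its foot is pressed snug and square against the step for a moment; then push it near its top so that it tips over the step and lies down on the plastic-lined bed. Finally push it along the bed until its top end meets the anvil of the end stop, press it there with about 10 N for a second, and leave it lying there, square and flat. Be gentle (never more than 20 N against step or anvil), never lift the block, and leave the spectacle case, spray bottle and screwdriver where they are.

Things in the scene. Friction and masses are not known exactly. Their poses are not given: they have to be found in the camera images.
- block: Plain aluminium block, 36 x 56 x 76 mm (own x, y, z), 0.3 to 0.54 kg, a thin dark ring on each of its y sides. It starts standing upright on the cradle's ledge, 26 to 48 mm short of the step, a 56 mm wide face turned roughly to it. Origin: centre of its underside; z points up while it stands, x roughly to the step.
- block_top (a point): Centre of the top face, which bears a 20 mm dark disc (76 mm above its origin while it stands). It is the end that must finish against the end stop.
- block_mid (a point): Centre of the block's volume.
- cradle: Grey smooth fixed cradle, base 275 x 120 x 10 mm. Origin: on the table straight below the step's face, midway across; x runs from ledge over bed to end stop (roughly away from the robot), z up. The ledge, where the block stands, is the base's top (10 mm above the table), x = -140 mm to the step at x = 0. Low side rails flank the bed at y = +-44 mm (x = 10 to 100 mm, tops 30 mm above the table).
- bed: Raised bed fixed on the cradle, 88 x 88 mm, lined with slick black plastic behind an 8 mm metal lip, 12 mm higher than the ledge (top 22 mm above the table). Its upright front face is the step that the block tips over. Origin: on the ledge's plane at the step's face, midway across; axes as the cradle's. After tipping, the block's foot overhangs the step by about 12 mm.
- end_stop: Upright steel plate at the bed's far end, 14 x 84 x 44 mm, face 112 mm beyond the step. It carries the anvil: a dark plate (56 mm wide, from 26 to 52 mm above the table) on a rod, face standing out 12 to 26 mm towards the bed; set differently each time, not measured, stiff (1 mm too far builds up many newtons): find it by feel. Origin: in the stop's face looking to the step, midway across, at ledge level; axes as the cradle's.
- case: Bystander: black hard spectacle case, 155 x 60 x 43 mm, lying flat beside the cradle. Origin: centre of its underside.
- spray: Bystander: clear lens-spray bottle, 38 mm across, 105 mm tall, standing beside the cradle. Origin: centre of its underside.
- driver: Bystander: small screwdriver, 130 mm long, lying beside the cradle. Origin: under the middle of its length.

How it is judged (in metres and radians):
On the way, in this order (a step that is already met when the one before it is completed fails the run):
1. the block, still upright, is pressed with its foot against the step (at least 2 N for 0.2 s) (contact force between block and bed above 2 N and angle between block's own z axis and vertical below 0.12 rad and angle between the x axis of block and the x axis of cradle, either way round below 0.12 rad), for 0.2 s.
2. the block has tipped over the step and lies still on the bed (angle between block's own z axis and vertical between 1.48 and 1.66 rad and z of block_mid in the frame of cradle below 0.044 m and y of block_mid in the frame of cradle between -0.02 and 0.02 m and linear speed of block below 0.02 m/s), for 0.2 s.
3. the lying block is pressed against the end stop's anvil with at least 5 N for 0.4 s (contact force between block and end_stop above 5 N and x of block_top in the frame of end_stop above -0.03 m and angle between block's own z axis and vertical above 1.48 rad), for 0.4 s.
At the end, for the whole second after the job is handed in: The block lies flat on the bed at rest (within 5 degrees of level), its top end at the anvil (no more than 30 mm from the end stop's face), square to it within 0.06 rad, and within 20 mm of the cradle's centre line (all of step 2 and x of block_top in the frame of end_stop above -0.03 m and angle between the z axis of block and the x axis of cradle, either way round below 0.06 rad and angular speed of block below 0.1 rad/s); the robot touches nothing.
It fails at once if the upright block is pressed against the step with more than 20 N (contact force between block and bed above 20 N and angle between block's own z axis and vertical below 0.2 rad).
It fails at once if the block is pressed against the end stop's anvil with more than 20 N (contact force between block and end_stop above 20 N).
It fails at once if the block is lifted (its underside's centre over 60 mm above the table, or its middle over 80 mm) (height (world z) of block above 0.06 m or height (world z) of block_mid above 0.08 m).
It fails at once if a bystander is moved by more than 15 mm (distance of any of case, spray, driver from where it was at the start of the episode above 0.015 m).
It also fails if it takes over 67 s, if anything falls off the work surface, if the arm or the gripper's body presses on something with over 40 N, if the wrist force passes 120 N, or if a joint passes its speed limit or range.

## Working session

There is one attempt and no reset: what is moved stays moved. The work goes in short steps, Python scripts to look and compute and a tool call to move; the robot and the scene stay as the last step left them, time stands still between calls to the robot, and variables do not carry over. Pictures are saved under pics/ and viewed, at most 10 in all, crops included, and the job is handed in when it is done.

Besides the shell and the picture viewer there is one more tool, called by a JSON object that holds its "method" and its "body", one argument or row to a line. move_arm: Moves the arm, as the interface text tells. Its arguments: {"type":"object","properties":{"motion":{"type":"array"},"fingers":{"type":"number"}},"required":["motion"]}

```bash
mkdir -p pics; ls; cat > h.py <<'E'
import numpy as np, cv2
from bench import ctrl, eyes
def cam(s):
    f=240/np.tan(np.radians(s["vfov"])/2); return f
def pts(s,mask):
    f=cam(s); v,u=np.nonzero(mask&(s["range_z"]>0)); z=s["range_z"][v,u]
    c=np.stack([(u-s["cx"])/f*z,(v-s["cy"])/f*z,z],1)
    if "R" in s: return (c-np.array(s["t"]))@np.array(s["R"])
    T=np.array(s["T_tool_cam"]); o=ctrl.get_obs()
    p=c@T[:3,:3].T+T[:3,3]
    return p@np.array(o["eef_rot"]).T+np.array(o["tcp_pos"])
E
python3 - <<'E'
from h import *
o=ctrl.get_obs(); print(o["clock"],o["tcp_pos"],np.round(o["eef_rot"],3),o["ft_force"])
ims=[]
for n in ["scene","side"]:
    s=eyes.snapshot(n); ims.append(s["image"])
    for th in ["block","bed","end_stop","cradle","case","spray","driver"]:
        r=eyes.cut_out(s,th)
        if r:
            m=r[0]["region"]; p=pts(s,m)
            hi=p[p[:,2]>np.percentile(p[:,2],90)-4] if len(p) else p
            rect=cv2.minAreaRect(hi[:,:2].astype(np.float32)) if len(hi) else None
            print(n,th,round(r[0]["conf"],2),np.round(r[0]["uv"]),m.sum(),np.round(np.percentile(p,[2,50,98],axis=0)).tolist() if len(p) else "",np.round(np.hstack(rect),1) if rect else "")
cv2.imwrite("pics/a.png",cv2.resize(np.vstack(ims),(600,900))[:, :, ::-1][:450]);cv2.imwrite("pics/b.png",ims[1][:,:,::-1])
cv2.imwrite("pics/a.png",ims[0][:,:,::-1])
E
```

```text
pics
0.0 [ 212.17434112 -587.00740341  230.06414328] [[ 0.94   0.34  -0.001]
 [ 0.34  -0.94   0.002]
 [ 0.    -0.002 -1.   ]] [ 0.24443961 -0.35476977  0.60017523]
scene block 0.98 [326. 199.] 1088 [[496.0, -59.0, 11.0], [529.0, -28.0, 68.0], [543.0, -4.0, 89.0]] [518.2 -34.1  36.9  55.3  18.2]
scene bed 0.93 [302. 239.] 1225 [[571.0, -61.0, 20.0], [610.0, -17.0, 23.0], [651.0, 23.0, 25.0]] [613.9 -17.9  89.7  88.    8.3]
scene end_stop 0.78 [282. 260.] 1115 [[656.0, -44.0, 13.0], [690.0, -2.0, 45.0], [724.0, 36.0, 56.0]] [684.   -4.   75.5  69.   62.9]
scene cradle 0.84 [306. 241.] 5220 [[439.0, -87.0, 2.0], [615.0, -4.0, 20.0], [714.0, 47.0, 55.0]] [624.7 -40.1 219.3  84.   27.9]
scene case 0.93 [392. 259.] 2247 [[461.0, 115.0, 14.0], [546.0, 152.0, 43.0], [606.0, 186.0, 46.0]] [529.4 147.1 150.3  55.3  11.7]
scene spray 0.6 [224. 195.] 630 [[635.0, -217.0, 2.0], [655.0, -198.0, 59.0], [666.0, -189.0, 107.0]] [ 649.6 -207.3   17.    17.7   12.7]
scene driver 0.83 [252. 219.] 504 [[589.0, -160.0, -1.0], [640.0, -134.0, 19.0], [715.0, -126.0, 28.0]] [ 626.9 -137.8   65.    20.9    3.
[... 230 characters left out ...]
[614.  -18.9  89.3  88.8   9.5]
side end_stop 0.6 [315. 222.] 1179 [[655.0, -42.0, 14.0], [679.0, 3.0, 44.0], [719.0, 35.0, 55.0]] [680.8  -3.5  73.2  67.9  63.1]
side cradle 0.64 [374. 260.] 9038 [[432.0, -96.0, 0.0], [575.0, -8.0, 10.0], [703.0, 46.0, 53.0]] [614.  -16.4 222.8  96.7   7.4]
side case 0.66 [324. 325.] 5463 [[451.0, 113.0, 5.0], [516.0, 158.0, 41.0], [596.0, 187.0, 44.0]] [527.5 147.3 151.8  57.5  11.8]
side spray 0.58 [409. 181.] 886 [[628.0, -215.0, 4.0], [640.0, -198.0, 53.0], [660.0, -189.0, 105.0]] [ 646.5 -207.5   18.9   19.8   30. ]
side driver 0.89 [390. 214.] 535 [[594.0, -147.0, 6.0], [626.0, -132.0, 19.0], [709.0, -127.0, 26.0]] [ 587.3 -112.1   47.8  143.6   56.1]
```

View pics/a.png

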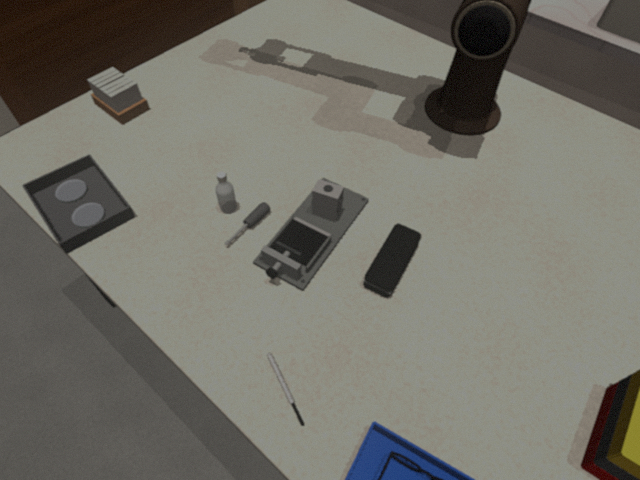

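View pics/b.png

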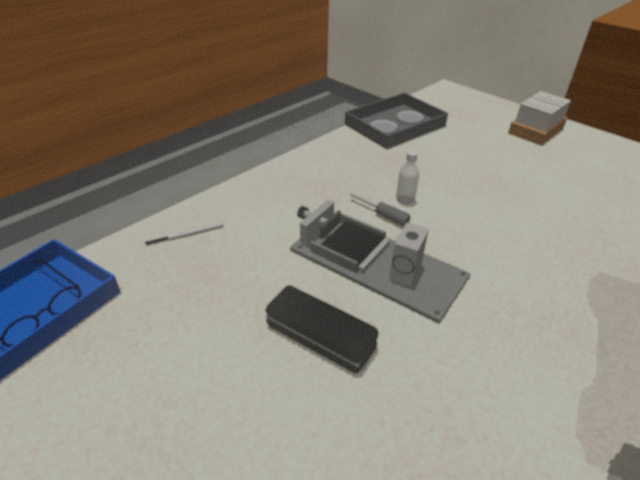

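Scene view: block standing on the ledge at about (326,199), bed (302,239), stop (282,260). Side view: block (410,256), bed (358,242), and the bystanders are clear of the push line. Measured: cradle yaw about 9°, block yaw about 18°, block 35 mm short of the step. Next I move behind the block for a closer look.

{"method": "move_arm", "body": {
  "motion": [
    [[0,0,0,0.1],[0,0,0,0.09],[20,-32,0,0],[20,-32,0,0],[20,-32,0,0]]
  ],
  "fingers": 20
}}

```text
clock: 1.22
tcp_pos: [256.7, -482.7, 231.0]
eef_rot: [[0.988, 0.154, 0.0], [0.154, -0.988, 0.0], [0.0, -0.0, -1.0]]
ft_force: [0.1, 0.5, -0.2]
grip_width: 25.7
grasp_force: 0.0
```

{"method": "move_arm", "body": {
  "motion": [
    [[20,-33,0,0],[20,-33,0,0],[20,-33,0,0],[20,-33,0,0],[20,-33,0,0]]
  ]
}}

```text
clock: 1.63
tcp_pos: [330.1, -303.4, 231.5]
eef_rot: [[0.988, 0.156, 0.001], [0.156, -0.988, -0.0], [0.001, 0.001, -1.0]]
ft_force: [1.4, -0.5, 0.6]
grip_width: 20.3
grasp_force: 0.0
```

{"method": "move_arm", "body": {
  "motion": [
    [[20,-33,0,0],[20,-33,0,0],[20,-33,0,0],[20,-33,0,0],[20,-33,0,0]]
  ]
}}

```text
clock: 2.05
tcp_pos: [403.1, -124.7, 231.7]
eef_rot: [[0.988, 0.156, 0.001], [0.156, -0.988, -0.001], [0.001, 0.001, -1.0]]
ft_force: [0.3, -0.4, 0.1]
grip_width: 20.0
grasp_force: 0.0
```

```bash
cat > look.py <<'E'
from h import *
import sys
def fit(p,lo,hi):
    q=p[(p[:,2]>lo)&(p[:,2]<hi)][:,:2].astype(np.float32)
    return len(q),np.round(np.hstack(cv2.minAreaRect(q)),1) if len(q)>20 else None
def run(name,things,save=None):
    o=ctrl.get_obs(); R=np.array(o["eef_rot"])
    print(o["clock"],np.round(o["tcp_pos"],1),"yaw",np.degrees(np.arctan2(R[1,0],R[0,0])).round(2),np.round(o["ft_force"],2),round(o["grip_width"],1))
    s=eyes.snapshot(name)
    if save: cv2.imwrite("pics/"+save,s["image"][:,:,::-1])
    for th,lo,hi in things:
        r=eyes.cut_out(s,th)
        if r:
            p=pts(s,cv2.erode(r[0]["region"].astype(np.uint8),np.ones((2,2)))>0); print(th,round(r[0]["conf"],2),np.round(r[0]["uv"]),np.round(np.percentile(p,[2,50,98],axis=0)).tolist() if len(p) else "",fit(p,lo,hi))
E
python3 -c "
from look import *
run('wrist',[('block',80,92),('bed',15,28),('end_stop',40,60),('cradle',5,14)],'c.png')"
```

```text
2.05 [ 403.1 -124.7  231.7] yaw 8.97 [ 0.25 -0.37  0.13] 20.0
block 0.56 [217.  44.] [[496.0, -59.0, 24.0], [517.0, -33.0, 86.0], [540.0, -4.0, 88.0]] (4536, array([518.9, -29.9,  35.3,  55.1,  18.8]))
cradle 0.78 [250.  99.] [[433.0, -100.0, 8.0], [483.0, -55.0, 10.0], [563.0, 20.0, 11.0]] (14156, array([497.7, -40. , 130.5, 118.8,   9.9]))
```

{"method": "move_arm", "body": {
  "motion": [
    [[18,-36,0,0],[18,-36,0,0],[0,0,0,0]]
  ]
}}

```text
clock: 2.55
tcp_pos: [428.2, -46.5, 231.5]
eef_rot: [[0.988, 0.158, 0.002], [0.158, -0.987, 0.003], [0.002, -0.003, -1.0]]
ft_force: [-0.6, 0.1, 0.7]
grip_width: 20.1
grasp_force: 0.0
```

```bash
python3 -c "
from look import *
run('wrist',[('block',80,92),('bed',15,28),('end_stop',40,60),('cradle',5,14)],'c.png')"
```

```text
2.55 [428.2 -46.5 231.5] yaw 9.07 [-0.62  0.09  0.72] 20.1
block 0.63 [318.  96.] [[497.0, -64.0, 84.0], [518.0, -38.0, 86.0], [538.0, -11.0, 87.0]] (3925, array([517.4, -37.6,  35.7,  55.6,  18.4]))
bed 0.69 [315.  17.] [[566.0, -70.0, 13.0], [581.0, -29.0, 21.0], [597.0, 12.0, 23.0]] (3587, array([581.9, -29. ,  25.2,  87.5,   8.7]))
cradle 0.68 [316.  70.] [[435.0, -102.0, 8.0], [531.0, -40.0, 10.0], [594.0, 21.0, 23.0]] (16794, array([514.9, -41.2, 167.7, 119.1,   9.5]))
```

View pics/c.png

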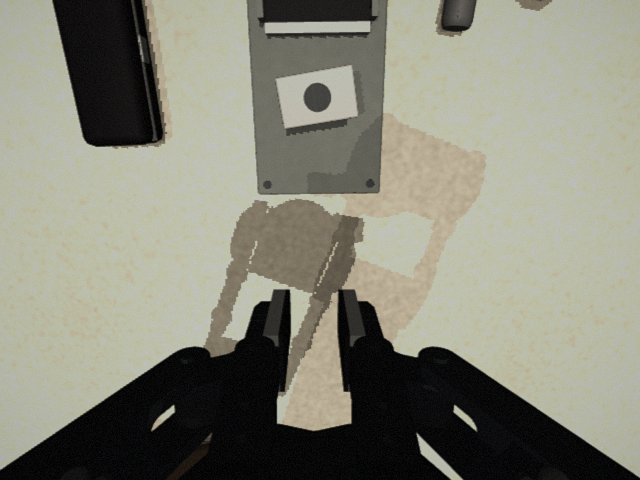

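The wrist view shows the tool in line with the cradle. The step edge is at row 33, columns 265–370, the block top disc is at (317,97), and the cradle is centred near column 317. Descending behind the block.

{"method": "move_arm", "body": {
  "motion": [
    [[6,0.6,40,0],[6,0.6,40,0],[6,0.6,40,0],[6,0.6,40,0],[6,0.6,40,0]]
  ]
}}

```text
clock: 3.22
tcp_pos: [457.4, -50.0, 30.0]
eef_rot: [[0.988, 0.153, 0.001], [0.153, -0.988, -0.001], [0.001, 0.001, -1.0]]
ft_force: [-0.5, -0.5, -0.2]
grip_width: 19.8
grasp_force: 0.0
```

{"method": "move_arm", "body": {
  "motion": [
    [[0,0,4,0],[0,0,0,0]]
  ]
}}

```text
clock: 3.38
tcp_pos: [453.4, -48.7, 24.2]
eef_rot: [[0.988, 0.154, -0.009], [0.154, -0.988, 0.002], [-0.009, -0.003, -1.0]]
ft_force: [-0.0, 1.0, 1.1]
grip_width: 20.0
grasp_force: 0.0
```

```bash
python3 -c "
from look import *
run('wrist',[('block',80,92),('bed',15,28),('cradle',5,14)],'d.png')
run('side',[('block',80,92),('bed',15,28)],'e.png')"
```

```text
3.3833 [453.4 -48.7  24.2] yaw 8.85 [-0.01  1.05  1.05] 20.0
block 0.83 [293. 166.] [[503.0, -60.0, 90.0], [525.0, -34.0, 91.0], [544.0, -7.0, 93.0]] (34202, array([523.3, -33.9,  35.9,  56.1,  18.2]))
cradle 0.81 [315.  79.] [[443.0, -99.0, 16.0], [549.0, -40.0, 17.0], [580.0, 26.0, 19.0]] (20, None)
3.5833 [459.8 -49.1  30.4] yaw 8.93 [0.13 0.09 1.07] 19.5
block 0.88 [409. 252.] [[493.0, -59.0, 15.0], [508.0, -13.0, 68.0], [532.0, -4.0, 87.0]] (584, array([515.7, -33.6,  33.7,  56.9,  18.3]))
bed 0.98 [358. 242.] [[566.0, -61.0, 12.0], [607.0, -19.0, 21.0], [654.0, 18.0, 23.0]] (1609, array([613.6, -18.2,  88.8,  88.8,   9.8]))
```

{"method": "move_arm", "body": {
  "motion": [
    [[0,0,0,0],[0,0,0,0],[0,0,0,0]]
  ]
}}

```text
clock: 3.98
tcp_pos: [457.5, -48.0, 28.0]
eef_rot: [[0.988, 0.156, 0.001], [0.156, -0.988, -0.0], [0.001, 0.0, -1.0]]
ft_force: [-0.1, 0.1, 0.4]
grip_width: 20.2
grasp_force: 0.0
```

{"method": "move_arm", "body": {
  "motion": [
    [[2,0,0,0],[2,0,0,0],[2,0,0,0]]
  ]
}}

```text
clock: 4.23
tcp_pos: [463.2, -46.9, 27.2]
eef_rot: [[0.988, 0.156, -0.0], [0.156, -0.988, 0.0], [-0.0, -0.0, -1.0]]
ft_force: [-0.5, 0.2, 0.6]
grip_width: 20.0
grasp_force: 0.0
```

{"method": "move_arm", "body": {
  "motion": [
    [[2,0,0,0],[2,0,0,0],[2,0,0,0]]
  ]
}}

```text
clock: 4.48
tcp_pos: [469.2, -46.0, 27.1]
eef_rot: [[0.988, 0.156, -0.0], [0.156, -0.988, 0.0], [-0.0, -0.0, -1.0]]
ft_force: [0.6, 0.5, 0.7]
grip_width: 19.7
grasp_force: 0.0
```

{"method": "move_arm", "body": {
  "motion": [
    [[2,-0.6,0,0],[2,-0.6,0,0],[2,-0.6,0,0],[2,-0.6,0,0],[2,-0.6,0,0]]
  ]
}}

```text
clock: 4.9
tcp_pos: [478.6, -41.5, 27.3]
eef_rot: [[0.988, 0.156, 0.0], [0.156, -0.988, 0.0], [0.0, -0.0, -1.0]]
ft_force: [0.7, 0.3, 0.8]
grip_width: 20.5
grasp_force: 0.0
```

{"method": "move_arm", "body": {
  "motion": [
    [[2,0,0,0],[2,0,0,0],[2,0,0,0],[2,0,0,0],[2,0,0,0]]
  ]
}}

```text
clock: 5.32
tcp_pos: [487.8, -39.9, 27.1]
eef_rot: [[0.988, 0.156, -0.001], [0.156, -0.988, 0.0], [-0.001, -0.0, -1.0]]
ft_force: [-1.2, 0.2, -0.9]
grip_width: 20.1
grasp_force: 0.0
```

{"method": "move_arm", "body": {
  "motion": [
    [[2,0,0,0],[2,0,0,0],[2,0,0,0],[2,0,0,0],[2,0,0,0]]
  ]
}}

```text
clock: 5.73
tcp_pos: [498.1, -38.5, 27.3]
eef_rot: [[0.988, 0.156, -0.0], [0.156, -0.988, -0.0], [-0.0, -0.0, -1.0]]
ft_force: [-1.3, -0.5, 0.8]
grip_width: 19.9
grasp_force: 0.3
```

```bash
python3 -c "
from look import *
run('wrist',[('block',80,92)],'f.png')
run('side',[('block',80,92)],'g.png')
run('scene',[('block',80,92)])"
```

```text
5.7333 [498.1 -38.5  27.3] yaw 8.99 [-1.32 -0.49  0.8 ] 19.9
block 0.77 [306. 286.] [[514.0, -57.0, 29.0], [538.0, -30.0, 87.0], [552.0, -4.0, 89.0]] (30393, array([531.5, -31.1,  36.8,  55.7,   9.6]))
5.8333 [498.6 -38.5  27.3] yaw 8.99 [-0.56  0.32 -0.49] 20.2
block 0.59 [398. 257.] [[505.0, -50.0, 17.0], [526.0, -7.0, 59.0], [544.0, -3.0, 87.0]] (306, array([533.2, -29.1,  23.3,  54.5,   7.5]))
5.9333 [498.3 -38.5  27.3] yaw 8.99 [ 0.11 -1.06  0.05] 20.2
block 0.82 [324. 201.] [[510.0, -54.0, 17.0], [541.0, -24.0, 70.0], [550.0, -2.0, 89.0]] (397, array([531.2, -30.5,  35.8,  54.7,   9.6]))
```

View pics/f.png

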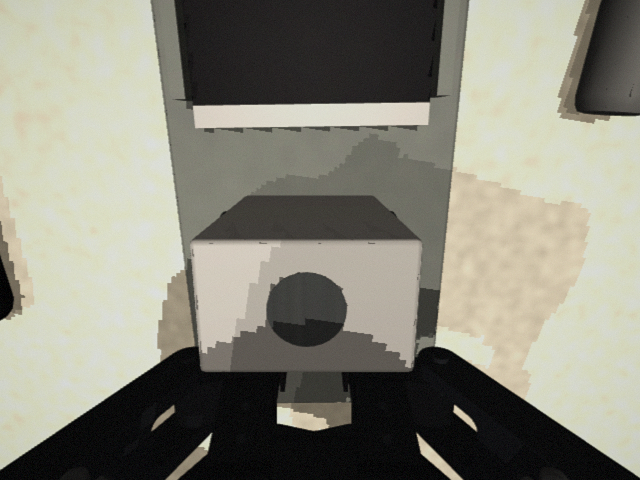

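The picture shows the block square, with its top's front edge at row 240 parallel to the lip at row 125, and about 21 mm still to go. Pushing on, then slowing down.

{"method": "move_arm", "body": {
  "motion": [
    [[2,0,0,0],[2,0,0,0],[2,0,0,0],[2,0,0,0],[2,0,0,0]]
  ]
}}

```text
clock: 6.45
tcp_pos: [508.2, -36.8, 27.2]
eef_rot: [[0.988, 0.156, -0.0], [0.156, -0.988, 0.0], [-0.0, -0.0, -1.0]]
ft_force: [-0.8, 0.2, -0.5]
grip_width: 19.8
grasp_force: 0.4
```

{"method": "move_arm", "body": {
  "motion": [
    [[1,0,0,0],[1,0,0,0],[1,0,0,0],[1,0,0,0],[1,0,0,0]]
  ]
}}

```text
clock: 6.87
tcp_pos: [512.9, -36.1, 27.2]
eef_rot: [[0.988, 0.156, -0.0], [0.156, -0.988, 0.0], [-0.0, -0.0, -1.0]]
ft_force: [-1.5, -0.3, -0.4]
grip_width: 19.7
grasp_force: 0.4
```

{"method": "move_arm", "body": {
  "motion": [
    [[0.5,0,0,0],[0.5,0,0,0],[0.5,0,0,0],[0.5,0,0,0],[0.5,0,0,0]]
  ]
}}

```text
clock: 7.28
tcp_pos: [515.4, -35.7, 27.3]
eef_rot: [[0.988, 0.156, -0.0], [0.156, -0.988, -0.0], [-0.0, 0.0, -1.0]]
ft_force: [-1.4, 0.0, -0.3]
grip_width: 20.0
grasp_force: 0.4
```

Expected contact is near TCP x ≈ 519–522.

{"method": "move_arm", "body": {
  "motion": [
    [[0.4,0,0,0],[0.4,0,0,0],[0.4,0,0,0],[0.4,0,0,0],[0.4,0,0,0]]
  ]
}}

```text
clock: 7.7
tcp_pos: [517.4, -35.4, 27.3]
eef_rot: [[0.988, 0.156, -0.0], [0.156, -0.988, 0.0], [-0.0, -0.0, -1.0]]
ft_force: [-2.3, -0.8, 0.6]
grip_width: 20.0
grasp_force: 0.4
```

{"method": "move_arm", "body": {
  "motion": [
    [[0.3,0,0,0],[0.3,0,0,0],[0.3,0,0,0],[0.3,0,0,0]]
  ]
}}

```text
clock: 8.03
tcp_pos: [518.6, -35.2, 27.3]
eef_rot: [[0.988, 0.156, -0.0], [0.156, -0.988, -0.0], [-0.0, 0.0, -1.0]]
ft_force: [-1.2, -0.2, 0.1]
grip_width: 20.0
grasp_force: 0.4
```

{"method": "move_arm", "body": {
  "motion": [
    [[0.3,0,0,0],[0.3,0,0,0],[0.3,0,0,0],[0.3,0,0,0]]
  ]
}}

```text
clock: 8.37
tcp_pos: [519.8, -35.0, 27.3]
eef_rot: [[0.988, 0.156, 0.0], [0.156, -0.988, 0.0], [0.0, -0.0, -1.0]]
ft_force: [-1.2, -0.0, -1.2]
grip_width: 20.4
grasp_force: 0.4
```

```bash
python3 -c "
from look import *
run('wrist',[('block',80,92)],'i.png')
run('wrist',[])"
```

```text
8.3667 [519.8 -35.   27.3] yaw 8.99 [-1.16 -0.01 -1.2 ] 20.4
block 0.61 [305. 286.] [[536.0, -54.0, 30.0], [559.0, -27.0, 87.0], [573.0, -1.0, 89.0]] (30432, array([552.6, -27.9,  37.3,  55.8,   9. ]))
8.4667 [519.9 -35.   27.3] yaw 8.99 [-0.68 -0.12 -0.38] 20.3
```

View pics/i.png

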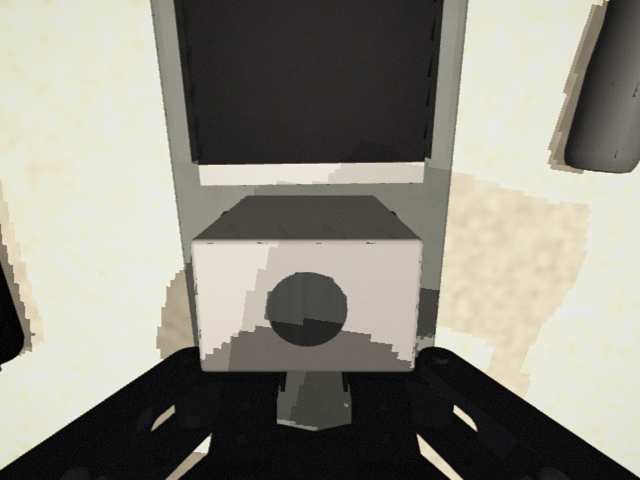

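The step edge is at row 185 and the block's foot line at row 196, leaving a gap of about 3–5 mm.

{"method": "move_arm", "body": {
  "motion": [
    [[0.4,0,0,0],[0.4,0,0,0],[0.4,0,0,0],[0.4,0,0,0],[0.4,0,0,0]]
  ]
}}

```text
clock: 8.93
tcp_pos: [521.8, -34.7, 27.3]
eef_rot: [[0.988, 0.156, -0.0], [0.156, -0.988, 0.0], [-0.0, -0.0, -1.0]]
ft_force: [-0.5, 0.1, -0.0]
grip_width: 20.2
grasp_force: 0.4
```

{"method": "move_arm", "body": {
  "motion": [
    [[0.2,0,0,0],[0.2,0,0,0],[0.2,0,0,0],[0.2,0,0,0]]
  ]
}}

```text
clock: 9.27
tcp_pos: [522.5, -34.6, 27.3]
eef_rot: [[0.988, 0.156, -0.0], [0.156, -0.988, 0.0], [-0.0, -0.0, -1.0]]
ft_force: [-2.1, -0.1, -0.6]
grip_width: 19.9
grasp_force: 0.4
```

{"method": "move_arm", "body": {
  "motion": [
    [[0.2,0,0,0],[0.2,0,0,0],[0.2,0,0,0],[0.2,0,0,0]]
  ]
}}

```text
clock: 9.6
tcp_pos: [523.3, -34.5, 27.3]
eef_rot: [[0.988, 0.156, -0.0], [0.156, -0.988, -0.0], [-0.0, 0.0, -1.0]]
ft_force: [-1.5, -1.0, -0.4]
grip_width: 20.1
grasp_force: 0.4
```

{"method": "move_arm", "body": {
  "motion": [
    [[0.2,0,0,0],[0.2,0,0,0],[0.2,0,0,0]]
  ]
}}

```text
clock: 9.85
tcp_pos: [524.0, -34.4, 27.3]
eef_rot: [[0.988, 0.156, 0.0], [0.156, -0.988, 0.0], [0.0, -0.0, -1.0]]
ft_force: [-1.2, 0.5, -0.5]
grip_width: 20.4
grasp_force: 0.4
```

{"method": "move_arm", "body": {
  "motion": [
    [[0.2,0,0,0],[0.2,0,0,0],[0.2,0,0,0],[0.2,0,0,0]]
  ]
}}

```text
clock: 10.18
tcp_pos: [524.7, -34.2, 27.3]
eef_rot: [[0.988, 0.156, 0.0], [0.156, -0.988, 0.0], [0.0, -0.0, -1.0]]
ft_force: [-2.1, -0.0, -0.2]
grip_width: 19.7
grasp_force: 0.4
```

{"method": "move_arm", "body": {
  "motion": [
    [[0.2,0,0,0],[0.2,0,0,0],[0.2,0,0,0],[0.2,0,0,0]]
  ]
}}

```text
clock: 10.52
tcp_pos: [525.5, -34.1, 27.3]
eef_rot: [[0.988, 0.156, -0.0], [0.156, -0.988, -0.0], [-0.0, -0.0, -1.0]]
ft_force: [-2.1, -0.1, -0.3]
grip_width: 19.8
grasp_force: 0.4
```

{"method": "move_arm", "body": {
  "motion": [
    [[0.1,0,0,0],[0.1,0,0,0],[0.1,0,0,0]]
  ]
}}

```text
clock: 10.77
tcp_pos: [525.6, -34.1, 27.3]
eef_rot: [[0.988, 0.156, -0.001], [0.156, -0.988, -0.0], [-0.001, -0.0, -1.0]]
ft_force: [-2.0, -1.1, 1.2]
grip_width: 20.0
grasp_force: 0.6
```

{"method": "move_arm", "body": {
  "motion": [
    [[0.1,0,0,0],[0.1,0,0,0],[0.1,0,0,0]]
  ]
}}

```text
clock: 11.02
tcp_pos: [525.7, -34.1, 27.3]
eef_rot: [[0.988, 0.156, -0.001], [0.156, -0.988, -0.0], [-0.001, -0.0, -1.0]]
ft_force: [-2.9, -0.4, 1.7]
grip_width: 20.3
grasp_force: 0.9
```

{"method": "move_arm", "body": {
  "motion": [
    [[0.1,0,0,0],[0.1,0,0,0],[0,0,0,0]]
  ]
}}

```text
clock: 11.27
tcp_pos: [525.7, -34.1, 27.2]
eef_rot: [[0.988, 0.156, -0.001], [0.156, -0.988, -0.0], [-0.001, -0.0, -1.0]]
ft_force: [-3.7, -1.6, 2.7]
grip_width: 20.0
grasp_force: 1.3
```

{"method": "move_arm", "body": {
  "motion": [
    [[0.3,0,0,0],[0.3,0,0,0],[0.2,0,0,0],[0,0,0,0],[0,0,0,0]]
  ]
}}

```text
clock: 11.68
tcp_pos: [525.8, -34.0, 27.1]
eef_rot: [[0.988, 0.157, -0.003], [0.157, -0.988, -0.0], [-0.003, -0.0, -1.0]]
ft_force: [-5.5, -3.2, 4.5]
grip_width: 20.0
grasp_force: 1.7
```

{"method": "move_arm", "body": {
  "motion": [
    [[0.2,0,0,0],[0.2,0,0,0],[0,0,0,0],[0,0,0,0],[0,0,0,0]]
  ]
}}

```text
clock: 12.1
tcp_pos: [525.9, -34.0, 27.1]
eef_rot: [[0.988, 0.157, -0.004], [0.157, -0.988, -0.0], [-0.004, -0.0, -1.0]]
ft_force: [-6.8, -2.0, 4.4]
grip_width: 20.1
grasp_force: 1.9
```

Contact is snug at about 7 N. Backing off and rising to push near the top.

{"method": "move_arm", "body": {
  "motion": [
    [[-2,0,0,0],[-4,0,0,0],[-2,0,-10,0],[0,0,-10,0],[0,0,-10,0]]
  ]
}}

```text
clock: 12.52
tcp_pos: [520.7, -35.1, 58.8]
eef_rot: [[0.988, 0.156, 0.003], [0.156, -0.988, -0.0], [0.003, 0.001, -1.0]]
ft_force: [0.4, 0.6, 0.1]
grip_width: 19.8
grasp_force: 0.0
```

{"method": "move_arm", "body": {
  "motion": [
    [[0,0,-10,0],[0,0,-9,0],[0,0,0,0],[0,0,0,0]]
  ]
}}

```text
clock: 12.85
tcp_pos: [520.7, -35.2, 77.6]
eef_rot: [[0.988, 0.156, 0.003], [0.156, -0.988, -0.0], [0.003, 0.001, -1.0]]
ft_force: [-0.1, 0.2, -0.4]
grip_width: 20.1
grasp_force: 0.0
```

```bash
python3 -c "
from look import *
run('side',[('block',80,92)],'j.png')
run('scene',[('block',80,92)])"
```

```text
12.85 [520.7 -35.2  77.6] yaw 8.99 [-0.07  0.21 -0.4 ] 20.1
block 0.89 [388. 248.] [[530.0, -53.0, 12.0], [542.0, -5.0, 58.0], [564.0, 1.0, 87.0]] (417, array([546.2, -26.4,  41.4,  53.5,   7.4]))
12.95 [519.4 -35.   76.2] yaw 8.99 [ 0.38 -0.27 -0.37] 19.8
block 0.84 [319. 208.] [[532.0, -51.0, 12.0], [565.0, -19.0, 69.0], [574.0, 2.0, 89.0]] (405, array([553.6, -26.8,  35.7,  54.2,   9.9]))
```

{"method": "move_arm", "body": {
  "motion": [
    [[1.5,-1.2,0,0],[1.5,-1.2,0,0],[1.5,0,0,0],[1.5,0,0,0],[1.5,0,0,0]]
  ]
}}

```text
clock: 13.47
tcp_pos: [526.1, -31.4, 76.0]
eef_rot: [[0.988, 0.156, -0.002], [0.156, -0.988, 0.0], [-0.002, -0.0, -1.0]]
ft_force: [-0.9, -0.4, 0.3]
grip_width: 20.1
grasp_force: 0.7
```

{"method": "move_arm", "body": {
  "motion": [
    [[1.5,0,0,0],[1.5,0,0,0],[1.5,0,0,0],[1.5,0,0,0],[1.5,0,0,0]]
  ]
}}

```text
clock: 13.88
tcp_pos: [534.0, -30.3, 76.3]
eef_rot: [[0.988, 0.156, -0.0], [0.156, -0.988, 0.0], [-0.0, -0.0, -1.0]]
ft_force: [-1.3, -0.2, 1.7]
grip_width: 19.6
grasp_force: 1.0
```

{"method": "move_arm", "body": {
  "motion": [
    [[1.5,0,0,0],[1.5,0,0,0],[1.5,0,0,0],[1.5,0,0,0],[1.5,0,0,0]]
  ]
}}

```text
clock: 14.3
tcp_pos: [541.8, -29.2, 76.4]
eef_rot: [[0.988, 0.156, 0.001], [0.156, -0.988, -0.0], [0.001, 0.0, -1.0]]
ft_force: [-0.5, -0.9, 1.6]
grip_width: 20.0
grasp_force: 0.7
```

```bash
python3 -c "
from look import *
run('side',[('block',80,92)],'j.png')
s=cv2.imread('pics/j.png')[180:330,280:480]; cv2.imwrite('pics/jc.png',cv2.resize(s,None,fx=3.5,fy=3.5))"
```

```text
14.3 [541.8 -29.2  76.4] yaw 8.98 [-0.5  -0.86  1.61] 20.0
block 0.84 [381. 246.] [[533.0, -52.0, 22.0], [551.0, -3.0, 55.0], [583.0, 3.0, 92.0]] (308, array([569.5, -19.1,  34.6,  47.5,  14.7]))
```

View pics/jc.png

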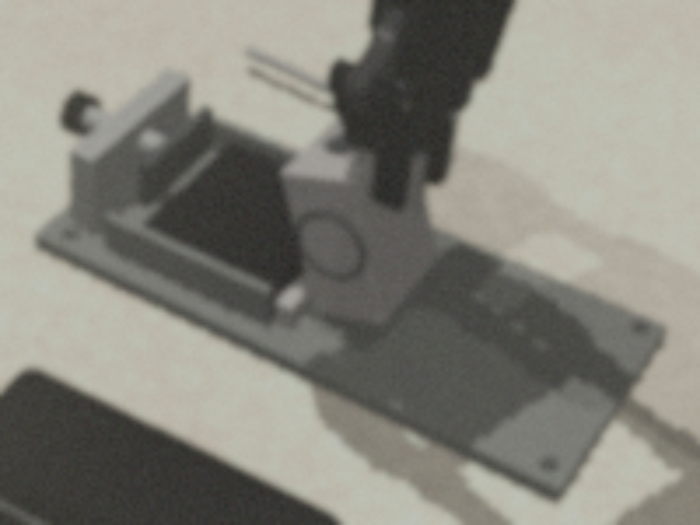

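The crop shows the block tilting forward over the step at about (340,240), square, with the fingers behind it at (410,170). Continuing gently.

{"method": "move_arm", "body": {
  "motion": [
    [[1.5,0,0,0],[1.5,0,0,0],[1.5,0,0,0],[1.5,0,0,0],[1.5,0,0,0]]
  ]
}}

```text
clock: 14.82
tcp_pos: [549.2, -28.0, 76.3]
eef_rot: [[0.988, 0.156, 0.001], [0.156, -0.988, -0.0], [0.001, 0.0, -1.0]]
ft_force: [0.3, -0.3, 0.9]
grip_width: 20.1
grasp_force: 0.4
```

{"method": "move_arm", "body": {
  "motion": [
    [[1,0,0,0],[1,0,0,0],[1,0,0,0],[1,0,0,0]]
  ]
}}

```text
clock: 15.15
tcp_pos: [552.9, -27.4, 76.2]
eef_rot: [[0.988, 0.156, 0.0], [0.156, -0.988, -0.0], [0.0, 0.0, -1.0]]
ft_force: [0.3, 0.7, -0.5]
grip_width: 20.1
grasp_force: 0.1
```

```bash
python3 -c "
from look import *
run('side',[('block',20,92)])"
```

```text
15.15 [552.9 -27.4  76.2] yaw 8.98 [ 0.26  0.67 -0.45] 20.1
block 0.56 [381. 245.] [[534.0, -52.0, 24.0], [555.0, -3.0, 55.0], [592.0, 5.0, 91.0]] (1383, array([566.3, -24.3,  65.8,  56. ,  10.9]))
```

Near the balance point now.

{"method": "move_arm", "body": {
  "motion": [
    [[0.7,0,0,0],[0.7,0,0,0],[0.7,0,0,0],[0.7,0,0,0],[0.7,0,0,0]]
  ]
}}

```text
clock: 15.67
tcp_pos: [556.3, -26.8, 76.3]
eef_rot: [[0.988, 0.156, 0.0], [0.156, -0.988, -0.0], [0.0, 0.0, -1.0]]
ft_force: [-0.3, 0.2, -0.1]
grip_width: 20.2
grasp_force: 0.0
```

```bash
python3 -c "
from look import *
run('side',[('block',20,92)])"
```

```text
15.6667 [556.3 -26.8  76.3] yaw 8.98 [-0.27  0.18 -0.14] 20.2
block 0.61 [377. 244.] [[534.0, -53.0, 23.0], [558.0, -4.0, 54.0], [596.0, 6.0, 89.0]] (1481, array([568.2, -25.2,  69.5,  57.3,  10.6]))
```

{"method": "move_arm", "body": {
  "motion": [
    [[0.7,0,0,0],[0.7,0,0,0],[0,0,0,0],[0,0,0,0],[0,0,0,0]]
  ]
}}

```text
clock: 16.18
tcp_pos: [557.6, -26.6, 76.2]
eef_rot: [[0.988, 0.156, -0.0], [0.156, -0.988, 0.0], [-0.0, -0.0, -1.0]]
ft_force: [-0.8, -0.2, -0.2]
grip_width: 19.6
grasp_force: 0.0
```

```bash
python3 -c "
from look import *
run('side',[('block',20,92)],'k.png')
s=cv2.imread('pics/k.png')[180:330,280:480]; cv2.imwrite('pics/kc.png',cv2.resize(s,None,fx=3.5,fy=3.5))"
```

```text
16.1833 [557.6 -26.6  76.2] yaw 8.98 [-0.76 -0.24 -0.19] 19.6
block 0.72 [372. 244.] [[542.0, -51.0, 23.0], [574.0, -5.0, 56.0], [615.0, 9.0, 59.0]] (1747, array([581.4, -23.4,  75.5,  58.8,  10.8]))
```

View pics/kc.png

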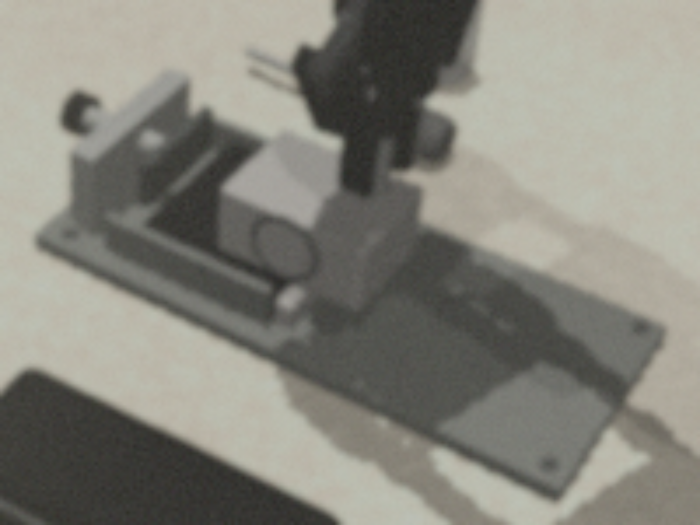

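The crop shows the block lying down, top end toward the stop, upper face at (290,170), foot end at (370,240). Raising, backing off, then checking flatness.

{"method": "move_arm", "body": {
  "motion": [
    [[-5,0,-5,0],[-15,0,-5,0],[-20,0,0,0],[-15,0,0,0],[-5,0,0,0]]
  ]
}}

```text
clock: 16.7
tcp_pos: [495.4, -35.9, 86.0]
eef_rot: [[0.988, 0.156, -0.003], [0.156, -0.988, 0.0], [-0.003, -0.001, -1.0]]
ft_force: [-0.3, 0.3, 0.4]
grip_width: 20.1
grasp_force: 0.0
```

{"method": "move_arm", "body": {
  "motion": [
    [[-2,0,0,0],[0,0,0,0]]
  ]
}}

```text
clock: 16.87
tcp_pos: [496.6, -36.4, 86.7]
eef_rot: [[0.988, 0.156, 0.001], [0.156, -0.988, -0.0], [0.001, 0.0, -1.0]]
ft_force: [0.5, 0.4, 0.4]
grip_width: 20.3
grasp_force: 0.0
```

```bash
python3 -c "
from look import *
for n in ['scene','side','wrist']:
    run(n,[('block',50,66)])
    s=eyes.snapshot(n); r=eyes.cut_out(s,'block')
    if r:
        p=pts(s,r[0]['region']); p=p[(p[:,2]>48)&(p[:,2]<70)]
        A=np.c_[p[:,:2]-p[:,:2].mean(0),np.ones(len(p))]; print(n,len(p),np.linalg.lstsq(A,p[:,2],rcond=None)[0].round(3))
        print(np.round([np.percentile((p[:,0]-570.5)*.988+(p[:,1]+25)*.156,q) for q in (2,98)],1), eyes.spot_point(s,'block_top')[:1])
"
```

```text
16.8667 [496.6 -36.4  86.7] yaw 8.97 [0.55 0.4  0.4 ] 20.3
block 0.69 [310. 226.] [[548.0, -46.0, 27.0], [592.0, -14.0, 58.0], [624.0, 9.0, 61.0]] (830, array([584. , -21.2,  76.1,  53.4,  10. ]))
17.0667 [497.5 -36.3  86.6] yaw 8.99 [-0.28  0.33  0.53] 19.9
block 0.94 [371. 243.] [[542.0, -50.0, 25.0], [574.0, -8.0, 57.0], [614.0, 9.0, 59.0]] (1157, array([580.6, -22.1,  73.8,  55.9,   9.3]))
side 1302 [ 2.5000e-02 -4.8000e-02  5.6604e+01]
[-25.7  47.9] [{'uv': [350.8, 231.4], 'conf': 0.64}]
17.3167 [496.6 -36.2  86.2] yaw 8.99 [ 0.52  0.56 -0.74] 20.1
block 0.58 [315.  87.] [[548.0, -51.0, 57.0], [586.0, -23.0, 58.0], [618.0, 6.0, 60.0]] (23386, array([582.5, -22.7,  72.7,  56.4,   9.5]))
wrist 23515 [-1.0000e-03  0.0000e+00  5.8156e+01]
[-22.   46.9] [{'uv': [312.7, 0.6], 'conf': 0.56}]
```

{"method": "move_arm", "body": {
  "motion": [
    [[0,0,11,0],[0,0,11,0],[0,0,11,0],[0,0,11,0],[0,0,11,0]]
  ]
}}

```text
clock: 17.98
tcp_pos: [495.5, -36.2, 29.5]
eef_rot: [[0.988, 0.156, -0.002], [0.156, -0.988, 0.0], [-0.002, -0.001, -1.0]]
ft_force: [0.7, -0.5, 0.1]
grip_width: 20.1
grasp_force: 0.0
```

{"method": "move_arm", "body": {
  "motion": [
    [[3,-0.2,0,0],[5,-0.2,0,0],[5,-0.2,0,0],[5,0,0,0],[3,0,0,0]]
  ]
}}

```text
clock: 18.4
tcp_pos: [519.1, -32.5, 32.2]
eef_rot: [[0.988, 0.156, 0.003], [0.156, -0.988, -0.0], [0.003, 0.001, -1.0]]
ft_force: [0.4, 0.5, 0.2]
grip_width: 19.9
grasp_force: 0.0
```

{"method": "move_arm", "body": {
  "motion": [
    [[2,0,0,0],[2,0,0,0],[2,0,0,0],[2,0,0,0],[2,0,0,0]]
  ]
}}

```text
clock: 18.82
tcp_pos: [527.0, -30.8, 31.3]
eef_rot: [[0.988, 0.156, -0.0], [0.156, -0.988, 0.0], [-0.0, -0.0, -1.0]]
ft_force: [0.7, 0.4, 0.5]
grip_width: 20.1
grasp_force: 0.0
```

{"method": "move_arm", "body": {
  "motion": [
    [[2,0,0,0],[2,0,0,0],[2,0,0,0],[2,0,0,0],[2,0,0,0]]
  ]
}}

```text
clock: 19.23
tcp_pos: [536.2, -29.2, 31.1]
eef_rot: [[0.988, 0.156, -0.002], [0.156, -0.988, 0.0], [-0.002, -0.0, -1.0]]
ft_force: [-2.1, 0.6, 0.7]
grip_width: 20.1
grasp_force: 0.9
```

```bash
python3 -c "
from look import *
run('wrist',[('block',50,66)])
run('scene',[('block',50,66),('end_stop',40,60)])"
```

```text
19.2333 [536.2 -29.2  31.1] yaw 8.99 [-2.09  0.6   0.69] 20.1
block 0.61 [320. 194.] [[551.0, -50.0, 57.0], [592.0, -22.0, 58.0], [623.0, 6.0, 60.0]] (40281, array([586.5, -22.8,  75.6,  56.3,   9.1]))
19.3333 [536.8 -29.2  31.1] yaw 8.99 [-0.31  0.94 -0.61] 20.4
block 0.81 [312. 224.] [[550.0, -47.0, 27.0], [595.0, -15.0, 58.0], [625.0, 9.0, 61.0]] (846, array([586.4, -21.5,  75.6,  54.4,   8.9]))
end_stop 0.93 [285. 261.] [[657.0, -41.0, 12.0], [690.0, -1.0, 46.0], [724.0, 35.0, 56.0]] (682, array([685. ,  -4.2,  70.7,  71.3,  57.5]))
```

{"method": "move_arm", "body": {
  "motion": [
    [[2,0,0,0],[2,0,0,0],[2,0,0,0],[2,0,0,0],[2,0,0,0]]
  ]
}}

```text
clock: 19.9
tcp_pos: [546.8, -27.7, 31.2]
eef_rot: [[0.988, 0.156, -0.0], [0.156, -0.988, 0.0], [-0.0, -0.0, -1.0]]
ft_force: [-1.1, -1.2, -1.3]
grip_width: 19.9
grasp_force: 0.4
```

{"method": "move_arm", "body": {
  "motion": [
    [[2,0,0,0],[2,0,0,0],[2,0,0,0],[2,0,0,0],[2,0,0,0]]
  ]
}}

```text
clock: 20.32
tcp_pos: [556.7, -26.1, 31.2]
eef_rot: [[0.988, 0.156, -0.0], [0.156, -0.988, -0.0], [-0.0, 0.0, -1.0]]
ft_force: [-1.0, -0.0, -0.6]
grip_width: 20.2
grasp_force: 0.4
```

```bash
python3 -c "
from look import *
run('side',[('block',50,66)],'l.png')
s=cv2.imread('pics/l.png')[180:290,270:430]; cv2.imwrite('pics/lc.png',cv2.resize(s,None,fx=5,fy=5))"
```

```text
20.3167 [556.7 -26.1  31.2] yaw 8.99 [-1.03 -0.05 -0.59] 20.2
block 0.81 [353. 238.] [[564.0, -38.0, 25.0], [608.0, 2.0, 53.0], [638.0, 12.0, 59.0]] (670, array([602.6, -17.7,  75.5,  55.4,   6.7]))
```

View pics/lc.png

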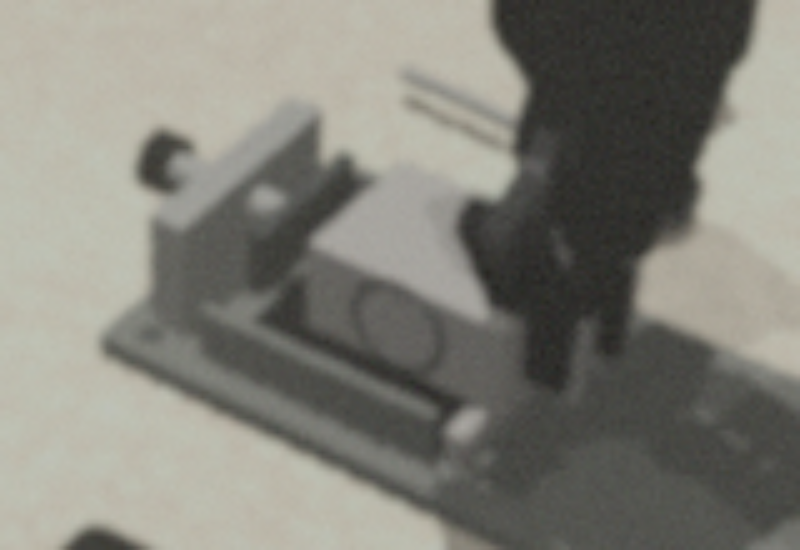

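The crop shows the block's top end at (310,250) and the dark anvil plate at about (255,255), a gap of some 15 mm. Slowing down.

{"method": "move_arm", "body": {
  "motion": [
    [[1,0,0,0],[1,0,0,0],[1,0,0,0],[1,0,0,0],[1,0,0,0]]
  ]
}}

```text
clock: 20.83
tcp_pos: [561.5, -25.4, 31.4]
eef_rot: [[0.988, 0.156, 0.0], [0.156, -0.988, -0.0], [0.0, 0.0, -1.0]]
ft_force: [-0.9, -1.1, 0.9]
grip_width: 19.9
grasp_force: 0.7
```

{"method": "move_arm", "body": {
  "motion": [
    [[0.6,0,0,0],[0.6,0,0,0],[0.6,0,0,0],[0.6,0,0,0],[0.6,0,0,0]]
  ]
}}

```text
clock: 21.25
tcp_pos: [564.4, -24.9, 31.3]
eef_rot: [[0.988, 0.156, -0.0], [0.156, -0.988, 0.0], [-0.0, -0.0, -1.0]]
ft_force: [-1.8, 0.1, 0.8]
grip_width: 20.4
grasp_force: 0.6
```

```bash
python3 - <<'E'
from look import *
s=eyes.snapshot('scene')
def prof(s,th):
    p=pts(s,eyes.cut_out(s,th)[0]['region']); d=p-np.array([570.5,-25,0])
    return np.c_[d[:,0]*.988+d[:,1]*.156,-d[:,0]*.156+d[:,1]*.988,p[:,2]]
b=prof(s,'block'); e=prof(s,'end_stop')
b=b[b[:,2]>54]; print(np.percentile(b[:,0],[1,99]).round(1))
e=e[(abs(e[:,1])<22)&(e[:,2]>44)&(e[:,2]<60)]; print(np.histogram(e[:,0],bins=np.arange(76,140,4)))
E
```

```text
[ 5.3 80.8]
(array([ 0,  0,  0, 16, 67, 27,  5,  6,  1, 33, 41, 36, 84,  6,  8]), array([ 76,  80,  84,  88,  92,  96, 100, 104, 108, 112, 116, 120, 124,
       128, 132, 136]))
```

{"method": "move_arm", "body": {
  "motion": [
    [[0.6,0,0,0],[0.6,0,0,0],[0.6,0,0,0],[0.6,0,0,0],[0.6,0,0,0]]
  ]
}}

```text
clock: 21.82
tcp_pos: [567.4, -24.4, 31.2]
eef_rot: [[0.988, 0.156, -0.0], [0.156, -0.988, 0.0], [-0.0, -0.0, -1.0]]
ft_force: [-1.2, -0.3, 1.1]
grip_width: 20.1
grasp_force: 0.5
```

{"method": "move_arm", "body": {
  "motion": [
    [[0.3,0,0,0],[0.3,0,0,0],[0.3,0,0,0],[0.3,0,0,0],[0.3,0,0,0]]
  ]
}}

```text
clock: 22.23
tcp_pos: [568.9, -24.2, 31.2]
eef_rot: [[0.988, 0.156, -0.0], [0.156, -0.988, 0.0], [-0.0, -0.0, -1.0]]
ft_force: [-0.9, -0.3, 0.2]
grip_width: 19.9
grasp_force: 0.5
```

{"method": "move_arm", "body": {
  "motion": [
    [[0.3,0,0,0],[0.3,0,0,0],[0.3,0,0,0],[0.3,0,0,0]]
  ]
}}

```text
clock: 22.57
tcp_pos: [570.1, -24.0, 31.2]
eef_rot: [[0.988, 0.156, -0.0], [0.156, -0.988, 0.0], [-0.0, -0.0, -1.0]]
ft_force: [-0.6, -0.2, 1.0]
grip_width: 20.3
grasp_force: 0.5
```

{"method": "move_arm", "body": {
  "motion": [
    [[0.3,0,0,0],[0.3,0,0,0],[0.3,0,0,0],[0.3,0,0,0]]
  ]
}}

```text
clock: 22.9
tcp_pos: [571.3, -23.9, 31.3]
eef_rot: [[0.988, 0.156, 0.0], [0.156, -0.988, 0.0], [0.0, -0.0, -1.0]]
ft_force: [-1.1, 0.2, 0.0]
grip_width: 20.4
grasp_force: 0.5
```

{"method": "move_arm", "body": {
  "motion": [
    [[0.2,0,0,0],[0.2,0,0,0],[0.2,0,0,0],[0.2,0,0,0]]
  ]
}}

```text
clock: 23.23
tcp_pos: [572.0, -23.7, 31.2]
eef_rot: [[0.988, 0.156, -0.0], [0.156, -0.988, 0.0], [-0.0, -0.0, -1.0]]
ft_force: [-0.8, 1.0, -0.9]
grip_width: 19.9
grasp_force: 0.4
```

{"method": "move_arm", "body": {
  "motion": [
    [[0.2,0,0,0],[0.2,0,0,0],[0.2,0,0,0],[0.2,0,0,0],[0.2,0,0,0]]
  ]
}}

```text
clock: 23.65
tcp_pos: [573.0, -23.6, 31.3]
eef_rot: [[0.988, 0.156, -0.0], [0.156, -0.988, -0.0], [-0.0, 0.0, -1.0]]
ft_force: [-0.8, -0.1, -0.0]
grip_width: 19.9
grasp_force: 0.4
```

{"method": "move_arm", "body": {
  "motion": [
    [[0.2,0,0,0],[0.2,0,0,0],[0.2,0,0,0],[0.2,0,0,0],[0.2,0,0,0]]
  ]
}}

```text
clock: 24.07
tcp_pos: [573.4, -23.5, 31.3]
eef_rot: [[0.988, 0.156, -0.001], [0.156, -0.988, -0.0], [-0.001, -0.0, -1.0]]
ft_force: [-3.3, -0.4, 1.5]
grip_width: 19.7
grasp_force: 1.6
```

Anvil contact. Building up to about 10 N.

{"method": "move_arm", "body": {
  "motion": [
    [[0.2,0,0,0],[0.2,0,0,0],[0.2,0,0,0],[0.2,0,0,0],[0,0,0,0]]
  ]
}}

```text
clock: 24.48
tcp_pos: [573.4, -23.5, 31.2]
eef_rot: [[0.988, 0.156, -0.003], [0.156, -0.988, -0.0], [-0.003, -0.0, -1.0]]
ft_force: [-5.9, -2.0, 4.1]
grip_width: 19.9
grasp_force: 3.0
```

{"method": "move_arm", "body": {
  "motion": [
    [[0.2,0,0,0],[0.2,0,0,0],[0,0,0,0]]
  ]
}}

```text
clock: 24.73
tcp_pos: [573.4, -23.5, 31.1]
eef_rot: [[0.988, 0.156, -0.004], [0.156, -0.988, -0.0], [-0.004, -0.0, -1.0]]
ft_force: [-5.7, -2.0, 5.3]
grip_width: 20.3
grasp_force: 3.3
```

{"method": "move_arm", "body": {
  "motion": [
    [[0.2,0,0,0],[0.2,0,0,0],[0.2,0,0,0],[0,0,0,0]]
  ]
}}

```text
clock: 25.07
tcp_pos: [573.4, -23.5, 31.1]
eef_rot: [[0.988, 0.157, -0.005], [0.157, -0.988, -0.0], [-0.005, -0.001, -1.0]]
ft_force: [-8.2, -1.8, 5.6]
grip_width: 20.0
grasp_force: 3.9
```

{"method": "move_arm", "body": {
  "motion": [
    [[0.2,0,0,0],[0.2,0,0,0],[0.2,0,0,0],[0,0,0,0]]
  ]
}}

```text
clock: 25.4
tcp_pos: [573.4, -23.4, 31.0]
eef_rot: [[0.988, 0.157, -0.007], [0.157, -0.988, -0.0], [-0.007, -0.001, -1.0]]
ft_force: [-7.2, -1.9, 6.0]
grip_width: 19.7
grasp_force: 4.4
```

{"method": "move_arm", "body": {
  "motion": [
    [[0.2,0,0,0],[0.2,0,0,0],[0.2,0,0,0],[0,0,0,0]]
  ]
}}

```text
clock: 25.73
tcp_pos: [573.4, -23.4, 31.0]
eef_rot: [[0.988, 0.157, -0.008], [0.157, -0.988, -0.001], [-0.008, -0.001, -1.0]]
ft_force: [-10.8, -3.5, 7.2]
grip_width: 20.0
grasp_force: 5.1
```

{"method": "move_arm", "body": {
  "motion": [
    [[0.2,0,0,0],[0.2,0,0,0],[0,0,0,0],[0,0,0,0],[0,0,0,0]]
  ]
}}

```text
clock: 26.15
tcp_pos: [573.4, -23.4, 30.8]
eef_rot: [[0.988, 0.157, -0.009], [0.157, -0.988, -0.001], [-0.009, -0.001, -1.0]]
ft_force: [-10.3, -3.0, 7.9]
grip_width: 19.9
grasp_force: 5.3
```

{"method": "move_arm", "body": {
  "motion": [
    [[0,0,0,0],[0,0,0,0],[0,0,0,0],[0,0,0,0],[0,0,0,0]]
  ]
}}

```text
clock: 26.57
tcp_pos: [573.4, -23.4, 30.8]
eef_rot: [[0.988, 0.157, -0.009], [0.157, -0.988, -0.0], [-0.009, -0.001, -1.0]]
ft_force: [-10.6, -2.2, 7.5]
grip_width: 19.9
grasp_force: 5.3
```

{"method": "move_arm", "body": {
  "motion": [
    [[0,0,0,0],[0,0,0,0],[0,0,0,0],[0,0,0,0]]
  ]
}}

```text
clock: 26.9
tcp_pos: [573.4, -23.4, 30.8]
eef_rot: [[0.988, 0.157, -0.009], [0.157, -0.988, -0.001], [-0.009, -0.001, -1.0]]
ft_force: [-9.9, -3.0, 8.2]
grip_width: 20.3
grasp_force: 5.3
```

{"method": "move_arm", "body": {
  "motion": [
    [[-1,0,0,0],[-1,0,0,0],[-1,0,0,0],[-2,0,0,0],[-4,0,0,0]]
  ]
}}

```text
clock: 27.32
tcp_pos: [570.5, -24.3, 31.9]
eef_rot: [[0.988, 0.156, 0.004], [0.156, -0.988, 0.0], [0.004, 0.001, -1.0]]
ft_force: [-0.1, 0.5, 0.3]
grip_width: 19.7
grasp_force: 0.0
```

{"method": "move_arm", "body": {
  "motion": [
    [[-8,0,0,0],[-12,0,0,0],[-12,0,0,0],[-12,0,0,0],[-6,0,-5,0]]
  ]
}}

```text
clock: 27.73
tcp_pos: [516.6, -31.9, 35.5]
eef_rot: [[0.988, 0.156, -0.003], [0.156, -0.988, 0.001], [-0.003, -0.001, -1.0]]
ft_force: [-0.6, 0.8, -0.5]
grip_width: 19.7
grasp_force: 0.0
```

{"method": "move_arm", "body": {
  "motion": [
    [[-5,0,-20,0],[0,0,-30,0],[0,0,-30,0],[0,0,-15,0],[0,0,0,0]]
  ]
}}

```text
clock: 28.15
tcp_pos: [518.4, -33.4, 136.4]
eef_rot: [[0.988, 0.156, 0.011], [0.156, -0.988, -0.001], [0.011, 0.003, -1.0]]
ft_force: [1.1, -0.0, 0.0]
grip_width: 19.7
grasp_force: 0.0
```

```bash
python3 -c "
from look import *
run('wrist',[('block',50,66),('cradle',6,14)])
run('scene',[('block',50,66)])
run('side',[('block',50,66)],'m.png')
s=cv2.imread('pics/m.png')[180:290,270:430]; cv2.imwrite('pics/mc.png',cv2.resize(s,None,fx=5,fy=5))"
```

```text
28.15 [518.4 -33.4 136.4] yaw 8.98 [ 1.11 -0.01  0.05] 19.7
block 0.62 [313.  66.] [[582.0, -44.0, 52.0], [618.0, -17.0, 53.0], [650.0, 11.0, 55.0]] (13931, array([615.6, -16.8,  69.2,  55.9,   9.2]))
cradle 0.66 [313. 187.] [[441.0, -93.0, 3.0], [542.0, -34.0, 5.0], [654.0, 39.0, 24.0]] (1723, array([544.5, -28. , 232.2, 117.1,   9.4]))
28.3 [513.7 -32.8 130.9] yaw 8.98 [-0.62  0.73 -0.8 ] 19.9
28.4 [512.8 -32.6 129.7] yaw 8.99 [-0.25 -0.82 -0.14] 20.4
block 0.97 [353. 232.] [[581.0, -45.0, 25.0], [611.0, -4.0, 56.0], [653.0, 14.0, 59.0]] (1103, array([619.9, -17. ,  75.7,  57.5,   9.5]))
```

View pics/mc.png

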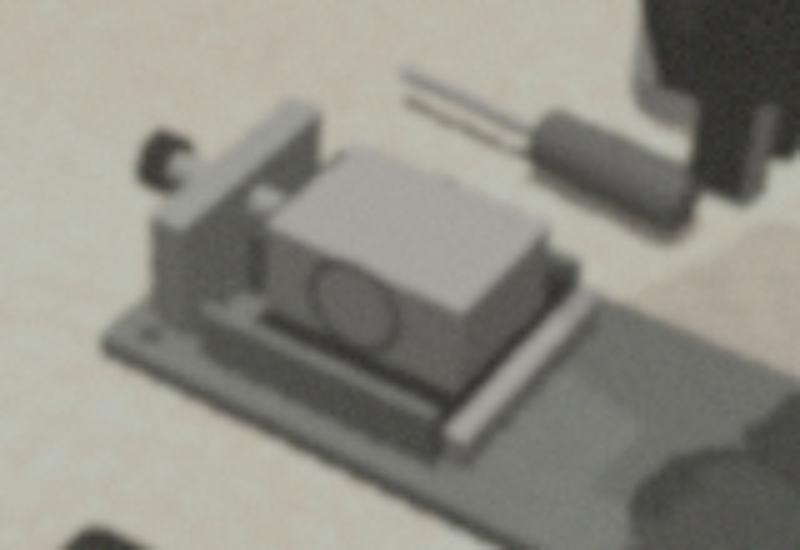

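The block lies flat and square on the bed (upper face near (410,230)) with its top end at the anvil (260,260). The gripper is clear and the screwdriver undisturbed.

{"method": "move_arm", "body": {
  "motion": [
    [[0,0,0,0],[0,0,0,0],[0,0,0,0]]
  ]
}}

```text
clock: 28.75
tcp_pos: [513.9, -32.8, 130.7]
eef_rot: [[0.988, 0.156, -0.001], [0.156, -0.988, 0.0], [-0.001, -0.0, -1.0]]
ft_force: [0.5, -0.5, 0.2]
grip_width: 19.5
grasp_force: 0.0
```

```bash
python3 -c "
from bench import ctrl
print(ctrl.sign_off())"
```

```text
the job is handed in; nothing more can be done
None
```

The job is handed in, with no verdict returned: I pressed the block against the step at about 7 N, tipped it onto the bed and held it on the anvil at about 10.5 N for just over a second, and it now lies flat and square at the anvil.

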